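# Close the packed carton and show its label to the inspection camera

### The job

One carton in the packing jig still has its lid up: swing the lid fully shut, so that its tuck tab drops inside the front wall, while the carton stands in the jig. Then lift that carton out and hold it in the air in front of the inspection camera, upright, with the white label on its front wall (opposite the lid hinge) square to the lens, centred on it at lens height and about 12 cm away. Finish while still holding it there, gripped with the lid shut and touching nothing else; leave the other two cartons standing in the jig and do not bump the camera.

Things in the scene. Friction and masses are not known exactly. Their poses are not given: they have to be found in the camera images.
- carton: the open carton: loose, rigid cardboard, 76 mm deep (its x) x 56 wide (its y) x 90 high (92 shut), 0.18 to 0.3 kg. Origin: centre of its underside, z up. Front wall with a white label faces its -x; lid hinged atop the back wall (+x). Grasp across the width (along y), 30 mm free on each side. Walls 3 mm; contents reach 70 mm up
- lid_panel (a joint): angle of the carton's lid: 0 = flat shut (hard stop), 1.57 = upright, 1.95 = leaning fully back. Light friction hinge (about 0.2 N at the edge): stays where it is left, also when shut. Panel 2 mm thick, 76 mm from hinge to free edge, 55 wide; 14 mm tuck tab square on its inner face, 70 mm from the hinge, hangs inside the front wall when shut
- lid_hinge (a point): middle of the lid's hinge line, at the top of the back wall (carton frame x +38, y 0, z +90 mm); the hinge line runs along the carton's y. Axes as the carton's.
- lid_edge (a point): middle of the lid's free edge, 76 mm from the hinge (axes turn with the lid).
- label (a point): centre of the white label (36 x 26 mm), on the carton's front wall, 45 mm above its underside (carton frame x -38, y 0, z +45 mm). Axes as the carton's.
- carton_back (a point): centre of the carton's back wall (carton frame x +38, y 0, z +45 mm). Axes as the carton's.
- jig: packing jig, fixed: plywood board 125 mm (x) x 330 mm (y), origin under its centre. Three bays along its y, 118 mm apart, floor 8 mm above the table, fences up to 20 mm above the table, 2.5 mm clear of the carton all round. A carton stands in each bay, front to the jig's -x; any of the three may be the open one
- finished_a: a finished carton, loose, same size and look as the open one but already shut (92 mm high), standing in another bay; origin at the centre of its underside. Leave alone.
- finished_b: the other finished carton, the same. Leave alone.
- stand: stand of the inspection camera, fixed, on the left part of the bench: base plate 130 x 130 x 12 mm (origin under its centre), an upright post 30 x 30 mm, 330 mm high, centred 30 mm behind the origin (its +x).
- lens (a point): centre of the inspection camera's front glass (grey body, barrel 32 mm in diameter), level, 80 mm in front of the stand's origin, 190 to 250 mm above the table. The camera looks along this frame's -x; y level, z up. The label belongs at x -120 mm, y 0, z 0 here, with the carton's x axis along this frame's -x
Things that resemble listed ones, but are neither listed nor needed, are in the scene too. What is shaped like the carton but blue or turquoise is not meant.

How it is judged:
By the outcome, as a careful person would: the job done as asked, in the order asked, and still so for the second after the job is handed in, while the arm keeps its last pose, push and grip.
It also fails if it takes over 51 s, if anything falls off the work surface, if the arm or the gripper's body presses on something with over 40 N, if the wrist force passes 120 N, or if a joint passes its speed limit or range.

### The arm

A 6-joint arm with a two-finger parallel gripper is mounted at the origin on the work surface. World frame = base frame: x ahead of the robot, y to its left, z up, the work surface at z = 0. Lengths are in m, angles in rad, forces in N, time in s.
With the tool pointing down it reaches from about 0.325 to 0.9 m from the base axis. Payload 6.1 kg.
Tool frame: the origin (TCP) lies on the mounting face of the last link; the fingertips stand 182 mm ahead of it and the grasp point (between the pads) lies 164 mm ahead of it; z points along the fingers, y is the direction in which the jaws open and shut (so a half turn about z gives the same grasp; the last joint's range is limited). The gripper opens to 87 mm and grips with 3 to 60 N. Pads are 19 mm wide; open, the fingers measure 117 mm over their backs; the gripper's body (75 mm by 190 mm) begins 51 mm behind the grasp point.
Start: joints at [-1.37, 0.22, 1.526, -0, 1.395, -0.126], TCP at [0.201, -0.592, 0.405] pointing down, gripper open.
Joint ranges: [-2.98, 2.98], [-0.91, 2.08], [0.09, 2.57], [-1.24, 4.39], [0.2, 2.65], [-2.68, 2.68]. Speed limits (rad/s): [2.57, 2.57, 3.01, 3.14, 3.14, 3.14].

### API

Orientations are given as [roll, pitch, yaw] about the fixed x, y, z axes, in that order (R = Rz(yaw) Ry(pitch) Rx(roll)).
In Python, from station import r gives the robot as it stands.
- The arm moves only by the tool step_arm, never from a script. Its argument "series" is a list of rows, each a list of 2 entries, a list of its own where there are three numbers: the shift along the tool's x, y, z in m, then the turn, a rotation vector about the tool's x, y, z in rad. A call has exactly 8 rows; each row shifts and turns the commanded pose from where the row before left it, along the tool's axes as they then stand; what a row does not reach is not made up. A row lasts 1/10 s, in which the tool goes at most 50 mm and 8.59 degrees, less where a joint would pass 70% of its speed; a pose out of reach is approached as far as the arm can. A call is refused whole if a number of a shift passes 0.05 or a number of a turn 0.15, either way. A call with a gripper value outside its range is refused whole. "fingers" is the finger opening in m, from 0 to 0.087, set as the call begins (left out, the last holds). The fingers move at their own pace and stop on an object; the grip force is fixed at half the most. Time passes only in rows, so rows that do not move let the fingers close, or fill a call up. It gives the time, the measured TCP pose, the force and the opening at its end, in the units of the state.
- r.get_state(): the state, without advancing time (a new reading comes with each control period).
- r.grab_frame(name): name is "scene" or "top" or "wrist"; returns the picture (400x640x3 uint8, red, green, blue); there is no depth.
- r.camera_model(name): a dict with "fx", "fy", "cx", "cy" (pixels), "R" (3x3) and "t" (3): a world point X has camera coordinates R X + t; the wrist camera has in their place "mount" (4x4, takes a point from camera to tool coordinates, whose origin is the TCP and whose axes are the flange's). Camera axes: x right, y down, z forward; pixel columns grow to the right and rows downward; lengths in m; the calibration is good to about 2 mm. A picture is of the moment at which its call begins: read the wrist's pose just before it. camera_model takes no time and is no camera call.
- r.close_job(): hands the job in, once; it reports no verdict.
Trained networks look in the newest picture that a camera, given by its name, has taken for a name from the list of things; names that differ only in an ending like _2 or _b are one class to them, and where a whole thing is asked for, a point or a joint stands for the part that bears it (a point fixed in the world has none). Each returns a list of dicts, best first, with "score" (0 to 1); they miss things now and then, are a little off and sometimes report something else, mostly with a low value. They report only what shows in the picture. A call takes as long as a camera call. They do not tell look-alikes from the thing itself.
- r.find_in(query, camera): "xy" ([column, row] in pixels, amid what is visible of it).
- r.masks_of(query, camera): "mask" (400x640 bool, what is visible of it) and "xy" ([column, row] in pixels, amid what is visible of it).
The state is a dict: "time": time; "joint_positions": joint angles; "joint_velocities": joint speeds; "joint_efforts": joint torques, N m; "eef_pos": TCP position; "eef_rot": TCP orientation; "contact_force": force on the tool from outside, world axes, zero at the start; "torque": the same for the moment, N m; "grip_width": opening from 0.0 (shut) to 1.0 (fully open).
Only numpy, scipy, OpenCV 4.12 (cv2) and the standard library are available. Lean on these libraries where they do the work, as an engineer would, in place of code of your own. Each camera call takes 0.05 s, during which the arm holds its last target.

## Working session

There is one attempt and no reset: what is moved stays moved. The work goes in short steps, Python scripts to look and compute and a tool call to move; the robot and the scene stay as the last step left them, time stands still between calls to the robot, and variables do not carry over. Pictures are saved under pics/ and viewed, and the job is handed in when it is done.

Besides the shell and the picture viewer there is one more tool, called after ">>>" in YAML: its name, and indented under it one key for each argument. step_arm: Moves the arm, as the interface text tells. Its arguments: {"type":"object","properties":{"series":{"type":"array"},"fingers":{"type":"number"}},"required":["series"]}

```bash
ls; mkdir -p pics; python3 - <<'E'
from station import r
import cv2
s=r.get_state(); print(s)
for c in ["scene","top"]:
    f=r.grab_frame(c); cv2.imwrite(f"pics/{c}0.png",f[:,:,::-1])
    m=r.camera_model(c); print(c,m)
    for q in ["carton","lid_panel","stand","lens","jig","lid_edge","label","lid_hinge"]:
        try: print(c,q,[(round(d["score"],2),[round(float(v)) for v in d["xy"]]) for d in r.find_in(q,c)])
        except Exception as e: print(q,e)
print(r.camera_model("wrist"))
E
```

```text
pics
{'time': 0.0, 'joint_positions': array([-1.37010122e+00,  2.21227194e-01,  1.52761952e+00, -1.19154115e-05,
        1.39471086e+00, -1.26097671e-01]), 'joint_velocities': array([-2.04987526e-03, -1.12991601e-03,  1.77347573e-03,  1.85983510e-03,
       -6.25855727e-07,  2.49686418e-04]), 'joint_efforts': array([ 1.33074664e-04, -4.94619548e+01, -3.87373888e+01,  6.99248468e-02,
        5.74596750e-02, -1.71361489e-04]), 'eef_pos': array([ 0.20057032, -0.59165332,  0.4036318 ]), 'eef_rot': array([-3.13964186e+00, -2.35482092e-04,  3.26794649e-01]), 'contact_force': array([-0.01469531,  0.79040081,  0.11474951]), 'torque': array([-0.02525048,  0.02108486,  0.01924174]), 'grip_width': 0.9958812514277716}
scene {'fx': 437.8656581626437, 'fy': 437.8656581626437, 'cx': 320.26970243897284, 'cy': 192.86111378131233, 'R': array([[-0.33894777,  0.94078163,  0.00665903],
       [ 0.69027393,  0.25349089, -0.67769039],
       [-0.63924667, -0.22510509, -0.7353172 ]]), 't': array([ 0.09762443, -0.26823576,  1.75146343])}
scene carton [(0.92, [204, 171]), (0.77, [262, 156]), (0.58, [233, 178]
[... 995 characters left out ...]
25, 193])]
top lid_edge [(0.65, [478, 205]), (0.55, [416, 261]), (0.43, [432, 184])]
top label [(0.94, [427, 193]), (0.78, [477, 204]), (0.7, [413, 259]), (0.3, [367, 193]), (0.28, [435, 183])]
top lid_hinge [(0.92, [416, 264]), (0.6, [477, 207])]
{'fx': 277.0784725405381, 'fy': 277.0784725405381, 'cx': 317.4759505645241, 'cy': 203.62009514981253, 'mount': array([[-7.18484835e-04, -9.68454356e-01, -2.49189978e-01,
         6.67381958e-02],
       [ 9.99999736e-01, -7.22553165e-04, -7.51430136e-05,
        -3.14938866e-04],
       [-1.07280428e-04, -2.49189966e-01,  9.68454619e-01,
         1.96671097e-02],
       [ 0.00000000e+00,  0.00000000e+00,  0.00000000e+00,
         1.00000000e+00]])}
```

View pics/scene0.png

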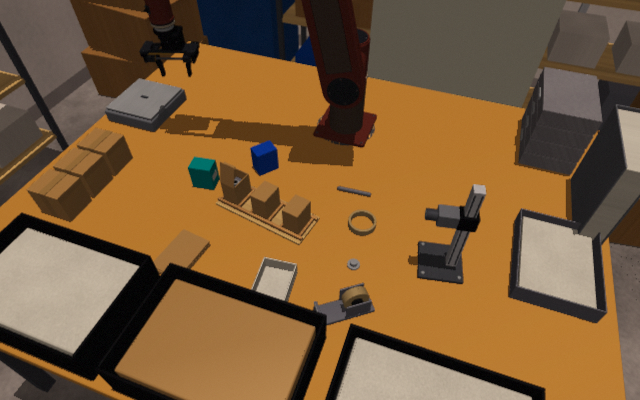

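View pics/top0.png

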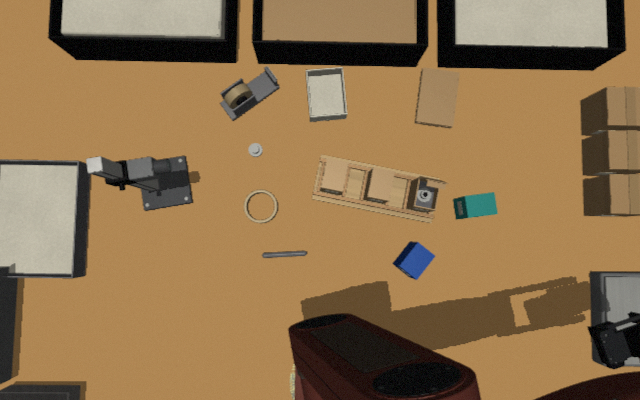

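```bash
python3 - <<'E'
import cv2
a=cv2.imread("pics/top0.png")[140:290,290:510]; cv2.imwrite("pics/top0c.png",cv2.resize(a,(792,540),interpolation=cv2.INTER_CUBIC))
a=cv2.imread("pics/scene0.png")[130:250,180:330]; cv2.imwrite("pics/scene0c.png",cv2.resize(a,(750,600),interpolation=cv2.INTER_CUBIC))
a=cv2.imread("pics/top0.png")[140:220,70:210]; cv2.imwrite("pics/top0s.png",cv2.resize(a,(784,448),interpolation=cv2.INTER_CUBIC))
a=cv2.imread("pics/scene0.png")[175:290,400:500]; cv2.imwrite("pics/scene0s.png",cv2.resize(a,(500,575),interpolation=cv2.INTER_CUBIC))
E
```

```text
(no output)
```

View pics/top0c.png

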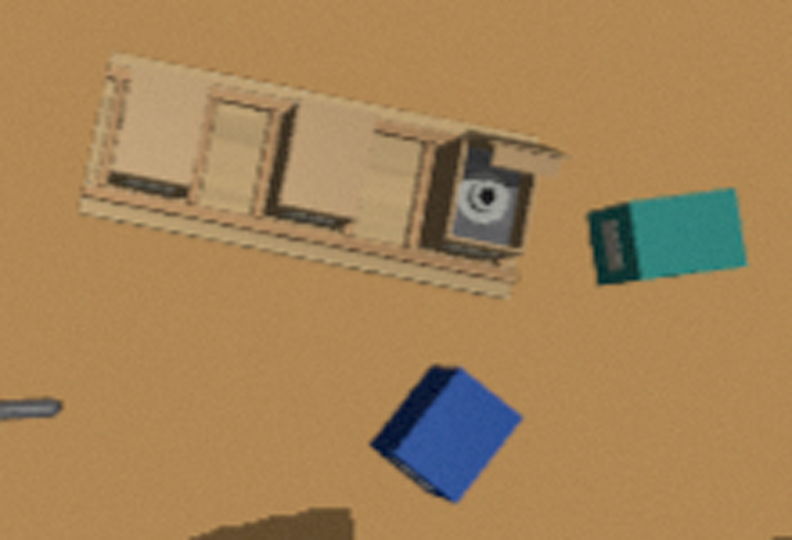

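View pics/scene0c.png

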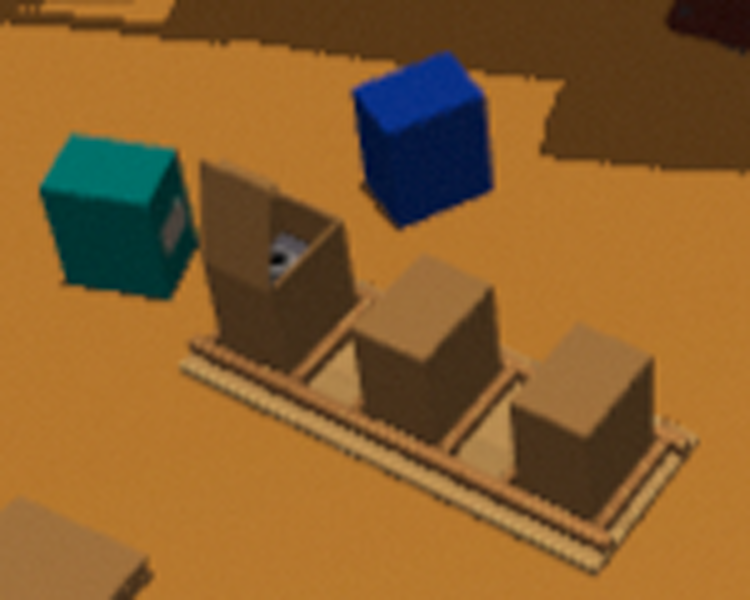

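View pics/top0s.png

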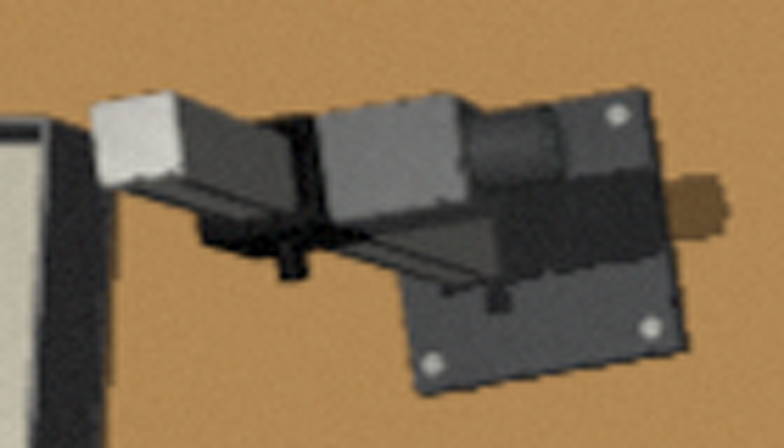

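View pics/scene0s.png

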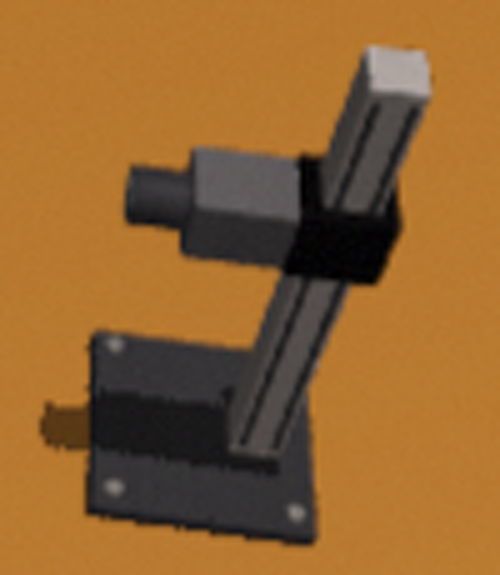

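```bash
cat > h.py <<'E'
import numpy as np, cv2
from station import r
from scipy.spatial.transform import Rotation as Ro
def cam(name,state=None):
    m=r.camera_model(name); K=np.array([[m['fx'],0,m['cx']],[0,m['fy'],m['cy']],[0,0,1]])
    if name=='wrist':
        s=state; T=np.eye(4); T[:3,:3]=Ro.from_euler('xyz',s['eef_rot']).as_matrix(); T[:3,3]=s['eef_pos']
        W=np.linalg.inv(T@m['mount']); return K,W[:3,:3],W[:3,3]
    return K,np.array(m['R']),np.array(m['t'])
def proj(c,X):
    K,R,t=c; p=(np.atleast_2d(X)@R.T+t)@K.T; return p[:,:2]/p[:,2:]
def ray(c,uv):
    K,R,t=c; d=np.linalg.inv(K)@np.array([uv[0],uv[1],1.]); d=R.T@d; return -R.T@t,d/np.linalg.norm(d)
def onz(c,uv,z):
    o,d=ray(c,uv); return o+d*(z-o[2])/d[2]
def tri(obs):
    A=np.zeros((3,3));b=np.zeros(3)
    for c,uv in obs:
        o,d=ray(c,uv);P=np.eye(3)-np.outer(d,d);A+=P;b+=P@o
    X=np.linalg.solve(A,b); return X,[np.linalg.norm(proj(c,X)[0]-uv) for c,uv in obs]
E
python3 - <<'E'
from h import *
t=cam('top');s=cam('scene')
f=lambda x,y:(290+x/3.6,140+y/3.6)
for p in [(110,55),(80,212),(508,297)]: print('jig',onz(t,f(*p),.008).round(3))
g=lambda x,y:(180+x/5,130+y/5)
for p in [(600,572),(182,362),(697,438)]: print('jig scene',onz(s,g(*p),.008).round(3))
# carton rim (z .098)
for p in [(467,135),(535,170),(521,253),(445,240)]: print('rim',onz(t,f(*p),.098).round(3))
a=lambda x,y:(70+x/5.6,140+y/5.6); b=lambda x,y:(400+x/5,175+y/5)
for p in [(650,92),(686,350),(420,394)]: print('base',onz(t,a(*p),.012).round(3))
for p in [(95,333),(87,515),(315,543)]: print('base s',onz(s,b(*p),.012).round(3))
print('lensbarrel end',tri([(t,a(562,142)),(s,b(140,195))]))
print('post top',tri([(t,a(140,137)),(s,b(398,70))]))
E
```

```text
jig [0.602 0.043 0.008]
jig [0.483 0.063 0.008]
jig [ 0.424 -0.259  0.008]
jig scene [0.608 0.049 0.008]
jig scene [ 0.544 -0.276  0.008]
jig scene [0.487 0.069 0.008]
rim [ 0.533 -0.205  0.098]
rim [ 0.509 -0.253  0.098]
rim [ 0.451 -0.243  0.098]
rim [ 0.459 -0.19   0.098]
base [0.592 0.405 0.012]
base [0.468 0.383 0.012]
base [0.445 0.509 0.012]
base s [0.475 0.391 0.012]
base s [0.605 0.412 0.012]
base s [0.578 0.538 0.012]
lensbarrel end (array([0.53392704, 0.38723073, 0.2086893 ]), [np.float64(2.4822792934038724), np.float64(2.0358803903596754)])
post top (array([0.51507811, 0.49197551, 0.32621273]), [np.float64(1.0272558946096493), np.float64(0.7829724048936655)])
```

>>> step_arm:
  series:
    - [[0.035,-0.023,0],[0,0,0]]
    - [[0.04,-0.026,0],[0,0,0]]
    - [[0.04,-0.026,0],[0,0,0]]
    - [[0.04,-0.026,0],[0,0,0]]
    - [[0.04,-0.026,0],[0,0,0]]
    - [[0.04,-0.026,0],[0,0,0]]
    - [[0.04,-0.026,0],[0,0,0]]
    - [[0.04,-0.026,0],[0,0,0]]
  fingers: 0

```text
time: 1.7
eef_pos: [0.434, -0.295, 0.4051]
eef_rot: [3.141, -0.0, 0.327]
contact_force: [0.1, -0.9, 0.8]
grip_width: 0.359
```

>>> step_arm:
  series:
    - [[0.04,-0.026,0],[0,0,0]]
    - [[0.04,-0.026,0],[0,0,0]]
    - [[0.02,-0.015,0],[0,0,-0.1]]
    - [[0,0,0],[0,0,-0.15]]
    - [[0,0,0],[0,0,-0.15]]
    - [[0,0,0],[0,0,-0.15]]
    - [[0,0,0],[0,0,-0.15]]
    - [[0,0,0],[0,0,-0.15]]

```text
time: 2.5
eef_pos: [0.5064, -0.201, 0.4048]
eef_rot: [3.141, -0.0, 1.183]
contact_force: [0.2, -0.0, 0.3]
grip_width: 0.005
```

>>> step_arm:
  series:
    - [[0,0,0],[0,0,-0.15]]
    - [[0,0,0],[0,0,-0.15]]
    - [[0,0,0],[0,0,-0.15]]
    - [[0,0,0],[0,0,-0.15]]
    - [[0,0,0],[0,0,-0.15]]
    - [[0,0,0],[0,0,-0.15]]
    - [[0,0,0],[0,0,-0.15]]
    - [[0,0,0],[0,0,-0.15]]

```text
time: 3.3
eef_pos: [0.5063, -0.2011, 0.4048]
eef_rot: [3.142, 0.0, 2.383]
contact_force: [0.4, -0.6, -0.7]
grip_width: 0.01
```

>>> step_arm:
  series:
    - [[0,0,0],[0,0,-0.15]]
    - [[0,0,0],[0,0,-0.15]]
    - [[0,0,0],[0,0,-0.15]]
    - [[0,0,0],[0,0,-0.13]]
    - [[0,0,0],[0,0,0]]
    - [[0,0,0],[0,0,0]]
    - [[0,0,0],[0,0,0]]
    - [[0,0,0],[0,0,0]]

```text
time: 4.1
eef_pos: [0.5063, -0.2011, 0.4048]
eef_rot: [3.142, 0.0, 2.955]
contact_force: [-0.3, -0.3, 0.7]
grip_width: 0.003
```

```bash
python3 - <<'E'
from h import *
import json
s=r.get_state(); f=r.grab_frame('wrist')
json.dump({k:np.array(s[k]).tolist() for k in ['eef_pos','eef_rot','joint_positions']},open('s1.json','w'))
print(s['joint_positions'].round(2))
cv2.imwrite('pics/w1.png',f[:,:,::-1])
cv2.imwrite('pics/w1b.png',cv2.resize(f[:,:,::-1],(800,500),interpolation=cv2.INTER_CUBIC))
for q in ["lid_panel","lid_edge","lid_hinge","jig","label","carton"]:
    print(q,[(round(d["score"],2),[round(float(v)) for v in d["xy"]]) for d in r.find_in(q,'wrist')])
E
```

```text
[-0.52  0.03  1.74  0.    1.38 -1.91]
lid_panel [(0.76, [281, 24]), (0.74, [164, 191]), (0.69, [291, 224])]
lid_edge [(0.69, [289, 223]), (0.69, [280, 24]), (0.65, [166, 187])]
lid_hinge [(0.81, [177, 182]), (0.68, [293, 188]), (0.61, [284, 31])]
jig [(0.79, [360, 152])]
label [(0.72, [293, 221]), (0.59, [175, 185]), (0.56, [296, 188])]
carton [(0.68, [178, 184]), (0.65, [287, 31]), (0.58, [397, 185]), (0.57, [296, 190])]
```

View pics/w1b.png

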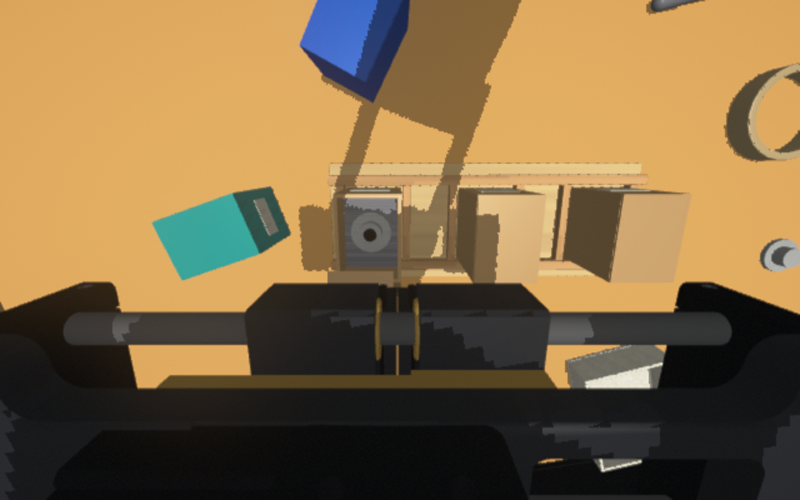

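```bash
python3 - <<'E'
import cv2
a=cv2.imread("pics/w1.png")[120:240,240:400]; cv2.imwrite("pics/w1c.png",cv2.resize(a,(800,600),interpolation=cv2.INTER_CUBIC))
E
```

```text
(no output)
```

View pics/w1c.png

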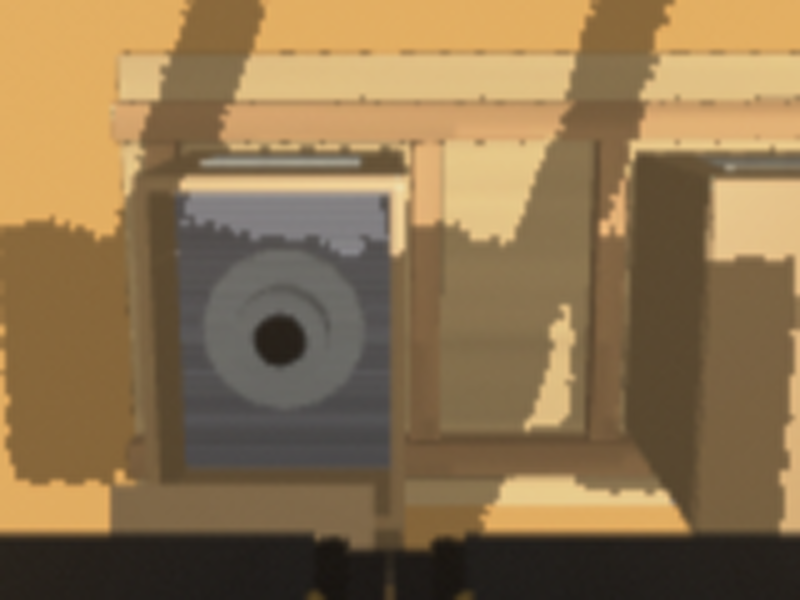

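```bash
python3 - <<'E'
from h import *
import json
s=json.load(open('s1.json')); w=cam('wrist',s); t=cam('top'); sc=cam('scene')
f=lambda x,y:(240+x/5,120+y/5)
for n,p,z in [('FL',(140,176),.098),('FR',(408,176),.098),('BL',(150,484),.098),('BR',(404,484),.098),('jigL',(118,52),.008),('fence',(112,103),.02)]: print(n,onz(w,f(*p),z).round(4))
def M(c,x,y,yaw,pts):
    R=Ro.from_euler('z',yaw).as_matrix(); return proj(c,np.array(pts)@R.T+[x,y,0])
yaw=-.186
C=np.array([.491,-.222])
def lid(th): # angle
    e=np.array([.038-.076*np.cos(th),0,.098+.076*np.sin(th)]); return [[.038,.0275,.098],[e[0],.0275,e[2]],[e[0],-.0275,e[2]],[.038,-.0275,.098]]
rim=[[-.038,.028,.098],[.038,.028,.098],[.038,-.028,.098],[-.038,-.028,.098]]
bot=[[a,b,.008] for a,b,_ in rim]
for name,c,im,(x0,y0,x1,y1,k) in [('w',w,'pics/w1.png',(240,120,400,240,5)),('t',t,'pics/top0.png',(380,150,480,225,8)),('s',sc,'pics/scene0.png',(210,150,290,210,10))]:
    I=cv2.imread(im); 
    I=cv2.resize(I[y0:y1,x0:x1],None,fx=k,fy=k,interpolation=cv2.INTER_CUBIC)
    for pts,col in [(rim,(0,255,0)),(bot,(255,0,0)),(lid(1.57),(0,0,255)),(lid(1.8),(255,0,255))]:
        q=((M(c,*C,yaw,pts)-[x0,y0]+.5)*k).astype(int); cv2.polylines(I,[q],True,col,1)
    jc=C+Ro.from_euler('z',yaw).as_matrix()[:2,1]*.118
    q=((M(c,*jc,yaw,[[a*.0625,b*.165,.008] for a,b in [(1,1),(1,-1),(-1,-1),(-1,1)]])-[x0,y0]+.5)*k).astype(int); cv2.polylines(I,[q],True,(255,255,0),1)
    cv2.imwrite(f'pics/ov_{name}.png',I)
E
```

```text
FL [ 0.4515 -0.2426  0.098 ]
FR [ 0.4617 -0.1887  0.098 ]
BL [ 0.5162 -0.2557  0.098 ]
BR [ 0.5264 -0.2016  0.098 ]
jigL [ 0.4232 -0.2578  0.008 ]
fence [ 0.4357 -0.2601  0.02  ]
```

View pics/ov_w.png

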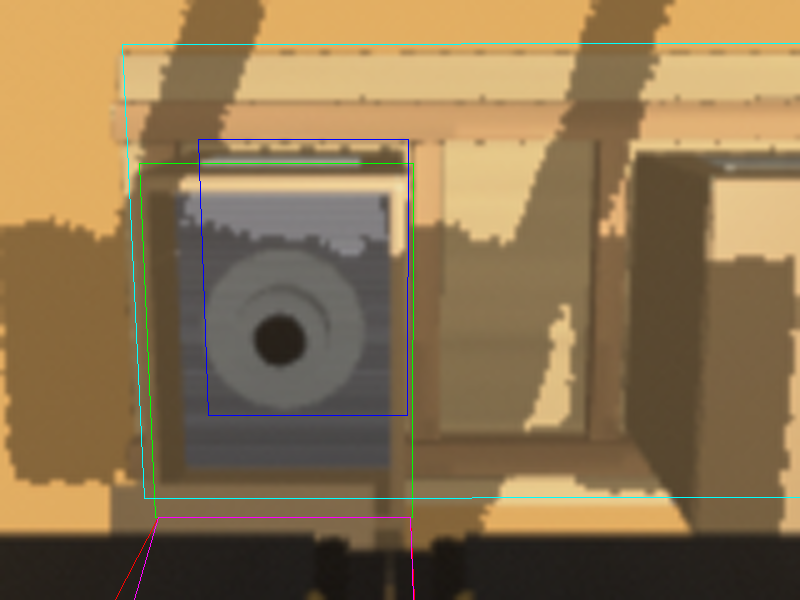

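View pics/ov_t.png

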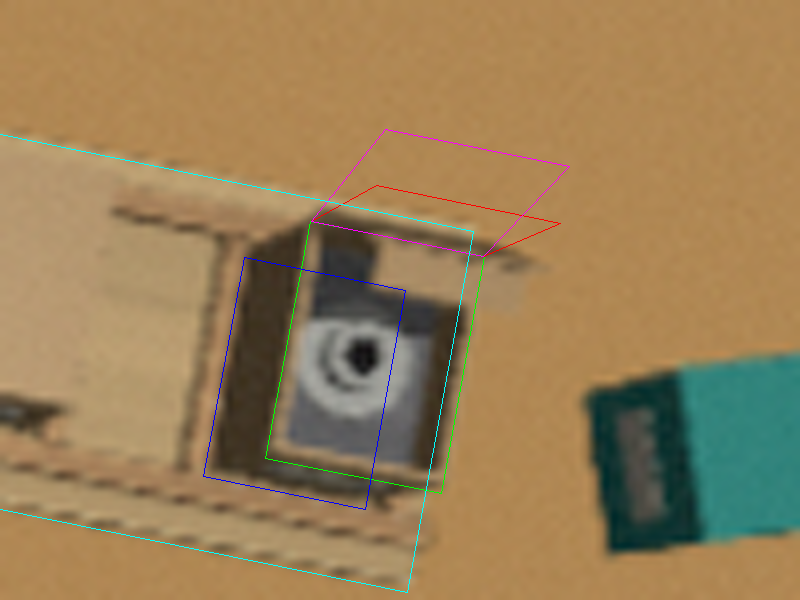

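View pics/ov_s.png

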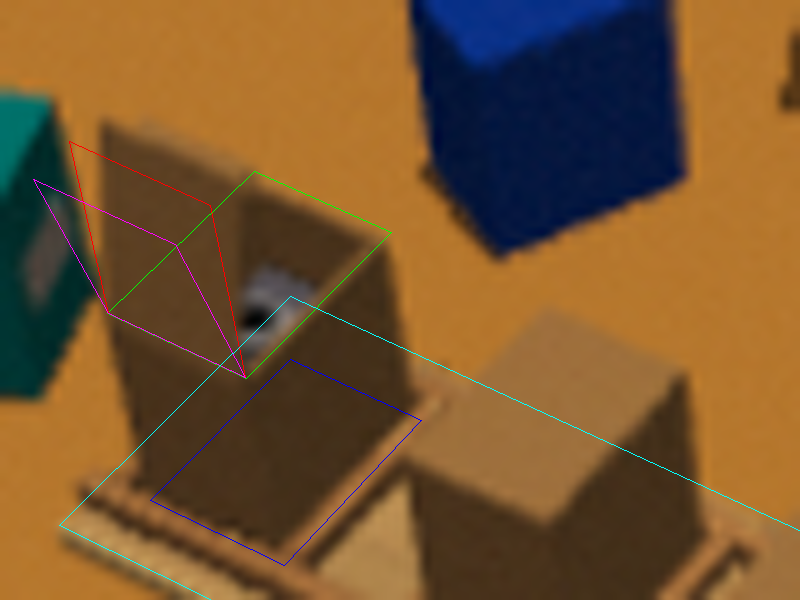

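```bash
cat > ov.py <<'E'
from h import *
def M(c,x,y,yaw,pts,z=0):
    R=Ro.from_euler('z',yaw).as_matrix(); return proj(c,np.array(pts)@R.T+[x,y,z])
def lid(th,d=.076):
    e=np.array([.038-d*np.cos(th),0,.098+d*np.sin(th)]); return [[.038,.0275,.098],[e[0],.0275,e[2]],[e[0],-.0275,e[2]],[.038,-.0275,.098]]
rim=[[-.038,.028,.098],[.038,.028,.098],[.038,-.028,.098],[-.038,-.028,.098]]
bot=[[a,b,.008] for a,b,_ in rim]
def draw(c,im,box,C,yaw,ths,out,jig=True):
    x0,y0,x1,y1,k=box; I=cv2.imread(im)
    I=cv2.resize(I[y0:y1,x0:x1],None,fx=k,fy=k,interpolation=cv2.INTER_CUBIC)
    L=[(rim,(0,255,0)),(bot,(255,0,0))]+[(lid(th),(0,0+100*i,255)) for i,th in enumerate(ths)]
    for pts,col in L:
        q=((M(c,*C,yaw,pts)-[x0,y0]+.5)*k).astype(int); cv2.polylines(I,[q],True,col,1)
    cv2.imwrite(out,I)
E
python3 - <<'E'
from ov import *
t=cam('top'); sc=cam('scene'); C=(.494,-.223); 
draw(t,'pics/top0.png',(400,160,460,220,10),C,-.186,[1.1,1.25,1.4],'pics/ov_t2.png')
draw(sc,'pics/scene0.png',(210,150,270,210,10),C,-.186,[1.1,1.25,1.4],'pics/ov_s2.png')
a=np.hstack([cv2.resize(cv2.imread(p),(400,400)) for p in ['pics/ov_t2.png','pics/ov_s2.png']]); cv2.imwrite('pics/ov2.png',a)
E
```

```text
(no output)
```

View pics/ov2.png

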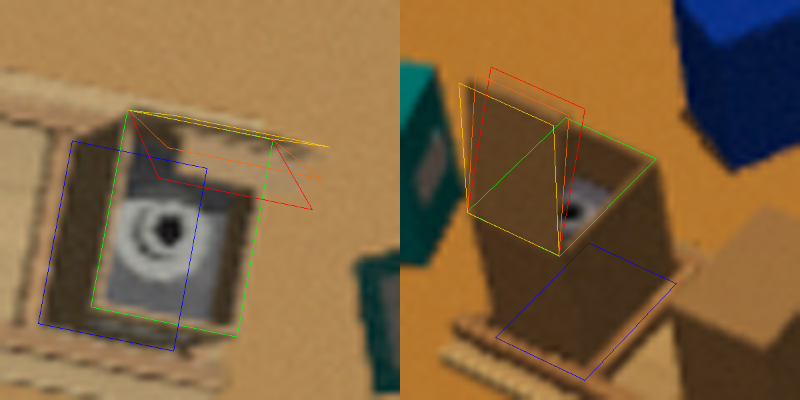

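>>> step_arm:
  series:
    - [[-0.03,-0.012,0],[0,0,0]]
    - [[-0.03,-0.012,0],[0,0,0]]
    - [[0,0,0],[0,0,0]]
    - [[0,0,0.02],[0,0,0]]
    - [[0,0,0.024],[0,0,0]]
    - [[0,0,0.02],[0,0,0]]
    - [[0,0,0],[0,0,0]]
    - [[0,0,0],[0,0,0]]

```text
time: 5.25
eef_pos: [0.5606, -0.2355, 0.341]
eef_rot: [3.141, -0.001, 2.957]
contact_force: [0.5, 0.2, 0.2]
grip_width: 0.005
```

```bash
python3 - <<'E'
from h import *
for c in ['scene','wrist']:
    f=r.grab_frame(c)[:,:,::-1]; cv2.imwrite(f'pics/{c}2.png',f)
a=cv2.resize(cv2.imread('pics/scene2.png')[110:230,180:300],(600,600),interpolation=cv2.INTER_CUBIC);cv2.imwrite('pics/scene2c.png',a)
E
```

```text
(no output)
```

View pics/scene2c.png

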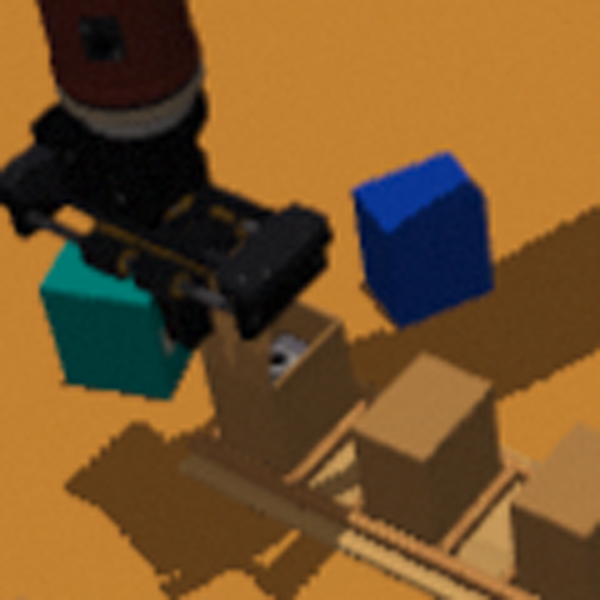

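View pics/wrist2.png

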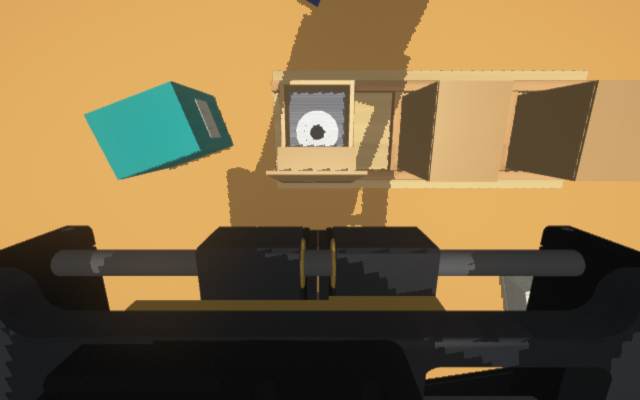

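>>> step_arm:
  series:
    - [[0.016,0,0],[0,0,0]]
    - [[0.016,0,0.002],[0,0,0]]
    - [[0.014,0,0.005],[0,0,0]]
    - [[0.013,0,0.008],[0,0,0]]
    - [[0.01,0,0.01],[0,0,0]]
    - [[0.006,0,0.011],[0,0,0]]
    - [[0.004,0,0.011],[0,0,0]]
    - [[0,0,0],[0,0,0]]

```text
time: 6.15
eef_pos: [0.4826, -0.2208, 0.2923]
eef_rot: [3.141, -0.002, 2.957]
contact_force: [-0.6, 0.2, -0.2]
grip_width: 0.008
```

```bash
python3 - <<'E'
from h import *
for c in ['scene','wrist']:
    f=r.grab_frame(c)[:,:,::-1]; cv2.imwrite(f'pics/{c}3.png',f)
a=cv2.resize(cv2.imread('pics/scene3.png')[110:230,180:300],(600,600),interpolation=cv2.INTER_CUBIC);cv2.imwrite('pics/scene3c.png',a)
E
```

```text
(no output)
```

View pics/wrist3.png

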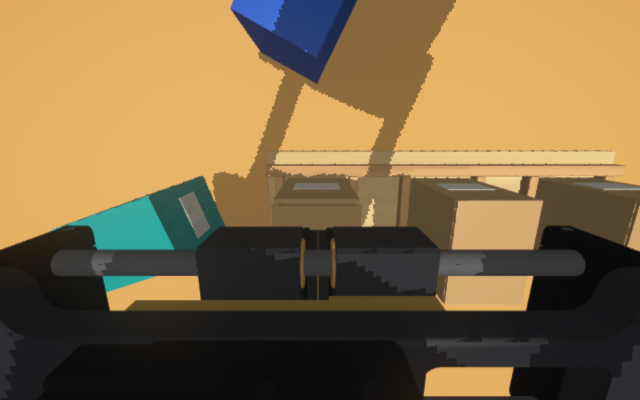

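View pics/scene3c.png

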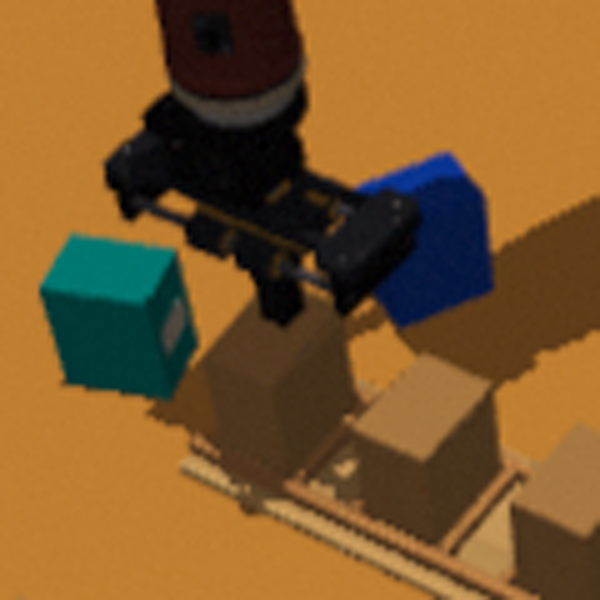

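>>> step_arm:
  series:
    - [[0.001,0,0.004],[0,0,0]]
    - [[0.001,0,0.003],[0,0,0]]
    - [[0,0,0.002],[0,0,0]]
    - [[0,0,0.001],[0,0,0]]
    - [[0,0,0.001],[0,0,0]]
    - [[0,0,0],[0,0,0]]
    - [[0,0,0],[0,0,0]]
    - [[0,0,0],[0,0,0]]

```text
time: 7.05
eef_pos: [0.4813, -0.2208, 0.2828]
eef_rot: [-3.142, 0.0, 2.957]
contact_force: [-0.1, -0.1, -0.4]
grip_width: 0.004
```

>>> step_arm:
  series:
    - [[0,0,0.001],[0,0,0]]
    - [[0,0,0],[0,0,0]]
    - [[0,0,0.001],[0,0,0]]
    - [[0,0,0],[0,0,0]]
    - [[0,0,0],[0,0,0]]
    - [[0,0,0],[0,0,0]]
    - [[0,0,0],[0,0,0]]
    - [[0,0,0],[0,0,0]]

```text
time: 7.85
eef_pos: [0.4814, -0.2209, 0.2821]
eef_rot: [-3.141, 0.0, 2.957]
contact_force: [-3.8, 1.8, 9.1]
grip_width: 0.001
```

>>> step_arm:
  series:
    - [[0,0,-0.02],[0,0,0]]
    - [[0,0,-0.03],[0,0,0]]
    - [[-0.02,0,-0.04],[0,0,0]]
    - [[-0.02,0,-0.03],[0,0,0]]
    - [[-0.02,0,0],[0,0,0]]
    - [[0,0,0],[0,0,0]]
    - [[0,0,0],[0,0,0]]
    - [[0,0,0],[0,0,0]]
  fingers: 0.087

```text
time: 8.65
eef_pos: [0.5395, -0.2316, 0.3994]
eef_rot: [3.141, -0.003, 2.957]
contact_force: [-0.7, 0.1, 0.2]
grip_width: 0.651
```

```bash
python3 - <<'E'
from ov import *
import json
s=r.get_state(); f=r.grab_frame('wrist')[:,:,::-1]; cv2.imwrite('pics/wrist4.png',f)
json.dump({k:np.array(s[k]).tolist() for k in ['eef_pos','eef_rot','joint_positions']},open('s4.json','w'))
f=r.grab_frame('scene')[:,:,::-1]; cv2.imwrite('pics/scene4.png',f)
w=cam('wrist',s); sc=cam('scene')
C=(.494,-.223)
draw(w,'pics/wrist4.png',(240,90,400,210,5),C,-.186,[0],'pics/ov_w4.png')
a=cv2.resize(cv2.imread('pics/scene4.png')[140:230,190:280],(540,540),interpolation=cv2.INTER_CUBIC);cv2.imwrite('pics/scene4c.png',a)
E
```

```text
(no output)
```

View pics/ov_w4.png

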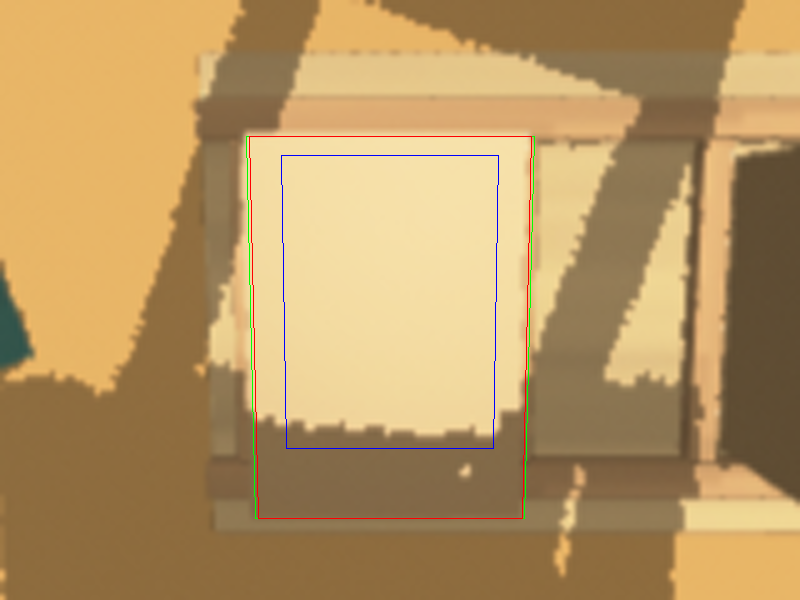

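View pics/scene4c.png

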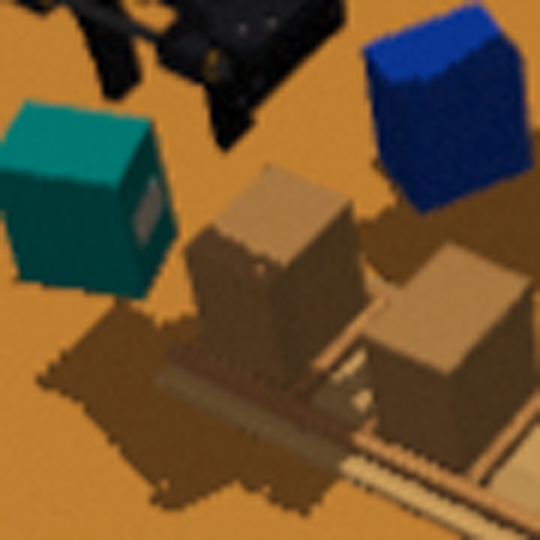

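>>> step_arm:
  series:
    - [[0.023,0,0],[0,0,0]]
    - [[0.023,0,0],[0,0,0]]
    - [[0,0,0.04],[0,0,0]]
    - [[0,0,0.04],[0,0,0]]
    - [[0,0,0.035],[0,0,0]]
    - [[0,0,0.03],[0,0,0]]
    - [[0,0,0.02],[0,0,0]]
    - [[0,0,0.008],[0,0,0]]

```text
time: 9.55
eef_pos: [0.4935, -0.2226, 0.225]
eef_rot: [3.14, -0.005, 2.957]
contact_force: [-0.3, 0.7, 0.5]
grip_width: 1.002
```

>>> step_arm:
  series:
    - [[0,0,0],[0,0,0]]
    - [[0,0,0],[0,0,0]]
    - [[0,0,0],[0,0,0]]
    - [[0,0,0],[0,0,0]]
    - [[0,0,0],[0,0,0]]
    - [[0,0,0],[0,0,0]]
    - [[0,0,0],[0,0,0]]
    - [[0,0,0],[0,0,0]]
  fingers: 0.04

```text
time: 10.35
eef_pos: [0.4955, -0.2237, 0.2287]
eef_rot: [-3.141, 0.001, 2.957]
contact_force: [-1.6, 0.1, 5.8]
grip_width: 0.641
```

>>> step_arm:
  series:
    - [[0,0,0],[0,0,0]]
    - [[0,0,-0.005],[0,0,0]]
    - [[0,0,-0.01],[0,0,0]]
    - [[0,0,-0.015],[0,0,0]]
    - [[0,0,-0.015],[0,0,0]]
    - [[0,0,0],[0,0,0]]
    - [[0,0,0],[0,0,0]]
    - [[0,0,0],[0,0,0]]

```text
time: 11.15
eef_pos: [0.4948, -0.2232, 0.2724]
eef_rot: [3.141, -0.001, 2.957]
contact_force: [-0.0, 0.8, -2.4]
grip_width: 0.644
```

```bash
python3 - <<'E'
from h import *
print(r.get_state())
for c in ['scene','wrist']:
    f=r.grab_frame(c)[:,:,::-1]; cv2.imwrite(f'pics/{c}5.png',f)
a=cv2.resize(cv2.imread('pics/scene5.png')[130:230,190:290],(600,600),interpolation=cv2.INTER_CUBIC);cv2.imwrite('pics/scene5c.png',a)
E
```

```text
{'time': 11.15, 'joint_positions': array([-5.69122918e-01,  1.61728561e-01,  1.85710776e+00,  5.07442218e-05,
        1.12347119e+00, -1.95511558e+00]), 'joint_velocities': array([ 0.00010075,  0.01041877,  0.00737319,  0.00046073, -0.00152734,
       -0.00046126]), 'joint_efforts': array([-4.67345715e-03, -4.42207861e+01, -3.61349952e+01, -5.87096787e-02,
        2.46659294e-02, -4.64387449e-04]), 'eef_pos': array([ 0.49480352, -0.22322512,  0.27237528]), 'eef_rot': array([ 3.14128223e+00, -6.45567650e-04,  2.95676713e+00]), 'contact_force': array([-0.03500299,  0.83704028, -2.40605817]), 'torque': array([ 0.07535172, -0.11138141, -0.01558665]), 'grip_width': 0.6441384429580206}
```

View pics/scene5c.png

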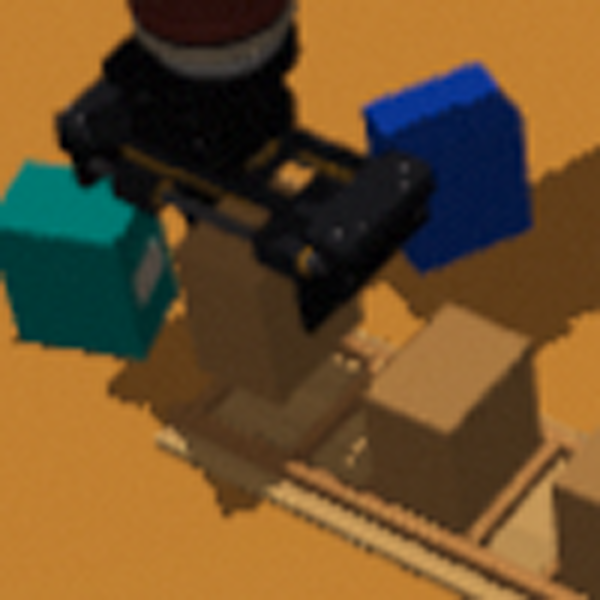

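View pics/wrist5.png

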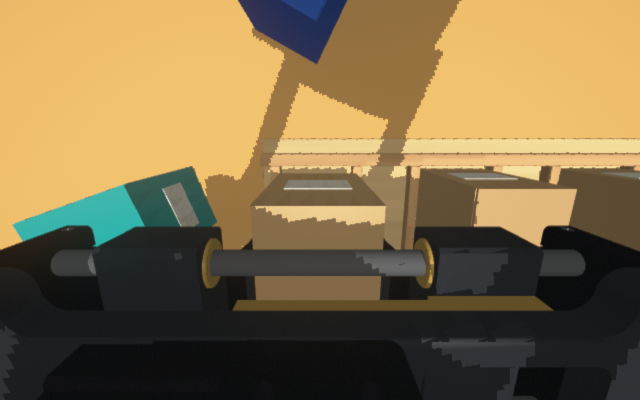

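>>> step_arm:
  series:
    - [[0,0,-0.03],[0,0,0]]
    - [[0,0,-0.045],[0,0,0]]
    - [[0,0,-0.045],[0,0,0]]
    - [[0,0,-0.015],[0,0,0.1]]
    - [[0,0,0],[0,0,0.14]]
    - [[0,0,0],[0,0,0.14]]
    - [[0,0,0],[0,0,0.14]]
    - [[0,0,0],[0,0,0.14]]

```text
time: 12.05
eef_pos: [0.4949, -0.2233, 0.4069]
eef_rot: [-3.141, -0.001, 2.291]
contact_force: [0.6, 0.3, -2.3]
grip_width: 0.64
```

>>> step_arm:
  series:
    - [[0,0,0],[0,0,0.14]]
    - [[0,0,0],[0,0,0.14]]
    - [[0,0,0],[0,0,0.14]]
    - [[0,0,0],[0,0,0.12]]
    - [[0.02,0.007,-0.008],[0,0,0]]
    - [[0.035,0.012,-0.014],[0,0,0]]
    - [[0.042,0.015,-0.017],[0,0,0]]
    - [[0.042,0.015,-0.017],[0,0,0]]

```text
time: 12.85
eef_pos: [0.5173, -0.0766, 0.4633]
eef_rot: [-3.14, -0.001, 1.755]
contact_force: [1.1, 0.0, -2.8]
grip_width: 0.642
```

>>> step_arm:
  series:
    - [[0.042,0.015,-0.017],[0,0,0]]
    - [[0.042,0.015,-0.017],[0,0,0]]
    - [[0.042,0.015,-0.017],[0,0,0]]
    - [[0.042,0.015,-0.017],[0,0,0]]
    - [[0.042,0.015,-0.017],[0,0,0]]
    - [[0.035,0.015,-0.014],[0,0,0]]
    - [[0.02,0.007,-0.008],[0,0,0]]
    - [[0.01,0.004,0],[0,0,0]]

```text
time: 13.65
eef_pos: [0.566, 0.2133, 0.5712]
eef_rot: [3.141, -0.0, 1.759]
contact_force: [-0.6, -0.7, -2.2]
grip_width: 0.646
```

```bash
python3 - <<'E'
from h import *
import json
s=r.get_state(); print(s['time'],s['eef_pos'],s['eef_rot'],s['joint_positions'].round(2),s['contact_force'],s['grip_width'])
json.dump({k:np.array(s[k]).tolist() for k in ['eef_pos','eef_rot','joint_positions']},open('s6.json','w'))
for c in ['wrist','scene','top']:
    f=r.grab_frame(c)[:,:,::-1]; cv2.imwrite(f'pics/{c}6.png',f)
    for q in ['lens','stand']: print(c,q,[(round(d["score"],2),[round(float(v),1) for v in d["xy"]]) for d in r.find_in(q,c)])
E
```

```text
13.65 [0.56600762 0.21334464 0.57121045] [ 3.14067766e+00 -3.64171794e-04  1.75925928e+00] [0.23 0.12 1.33 0.   1.69 0.04] [-0.55282211 -0.66221352 -2.18412715] 0.6461854209572245
wrist lens [(0.74, [316.8, 15.4])]
wrist stand [(0.68, [318.8, 35.4])]
scene lens [(0.71, [452.5, 215.3]), (0.71, [365.8, 170.7])]
scene stand [(0.96, [452.1, 242.7])]
top lens [(0.75, [118.9, 178.1])]
top stand [(0.86, [125.3, 167.6])]
```

View pics/wrist6.png

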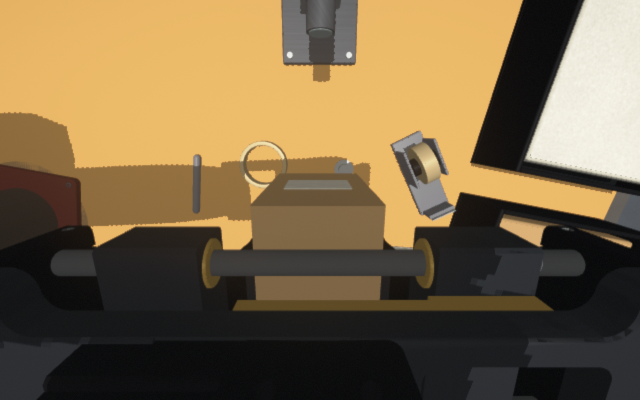

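View pics/scene6.png

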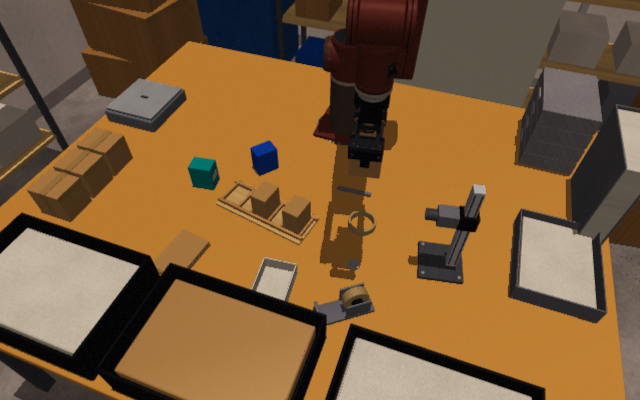

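>>> step_arm:
  series:
    - [[0.02,0,-0.01],[0,0,0]]
    - [[0.03,0,-0.01],[0,0,0]]
    - [[0.03,0,-0.01],[0,0,0]]
    - [[0.02,0,0],[0,0,0]]
    - [[0,0,0],[0,0,0]]
    - [[0,0,0],[0,0,0]]
    - [[0,0,0],[0,0,0]]
    - [[0,0,0],[0,0,0]]

```text
time: 14.9
eef_pos: [0.5478, 0.3084, 0.6006]
eef_rot: [-3.141, 0.0, 1.755]
contact_force: [0.6, -0.7, -2.3]
grip_width: 0.644
```

```bash
python3 - <<'E'
from h import *
import json
s=r.get_state(); print(s['time'],s['eef_pos'],s['eef_rot'])
json.dump({k:np.array(s[k]).tolist() for k in ['eef_pos','eef_rot','joint_positions']},open('s7.json','w'))
f=r.grab_frame('wrist')[:,:,::-1]; cv2.imwrite('pics/wrist7.png',f)
for q in ['lens','stand']: print(q,[(round(d["score"],2),[round(float(v),1) for v in d["xy"]]) for d in r.find_in(q,'wrist')])
a=cv2.resize(f[0:130,240:400],(800,650)[:2],interpolation=cv2.INTER_CUBIC)[:600]; cv2.imwrite('pics/wrist7c.png',a)
a=cv2.resize(cv2.imread('pics/wrist6.png')[0:90,270:370],(800,720),interpolation=cv2.INTER_CUBIC)[:600]; cv2.imwrite('pics/wrist6c.png',a)
E
```

```text
14.9 [0.54777973 0.30841136 0.60057765] [-3.14131306e+00  2.95925368e-04  1.75531695e+00]
lens [(0.88, [316.6, 71.2])]
stand [(0.56, [317.4, 72.6])]
```

View pics/wrist7c.png

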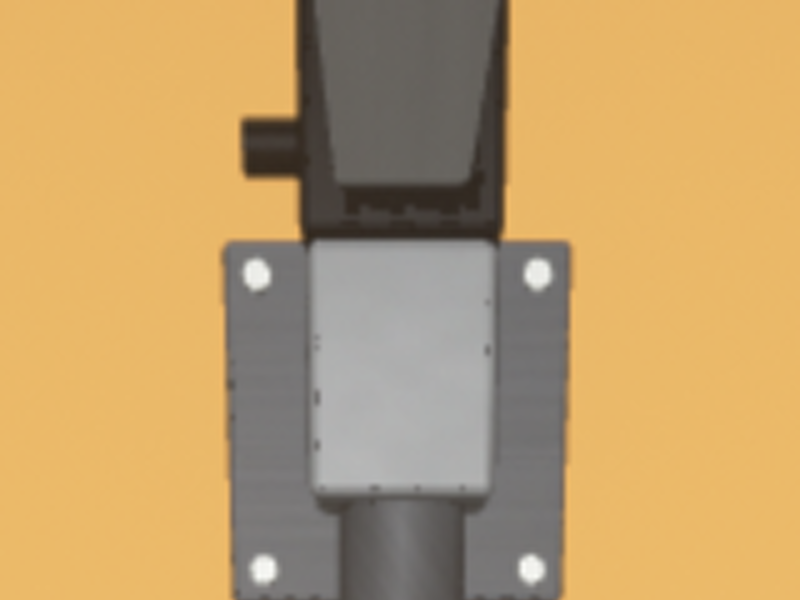

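View pics/wrist6c.png

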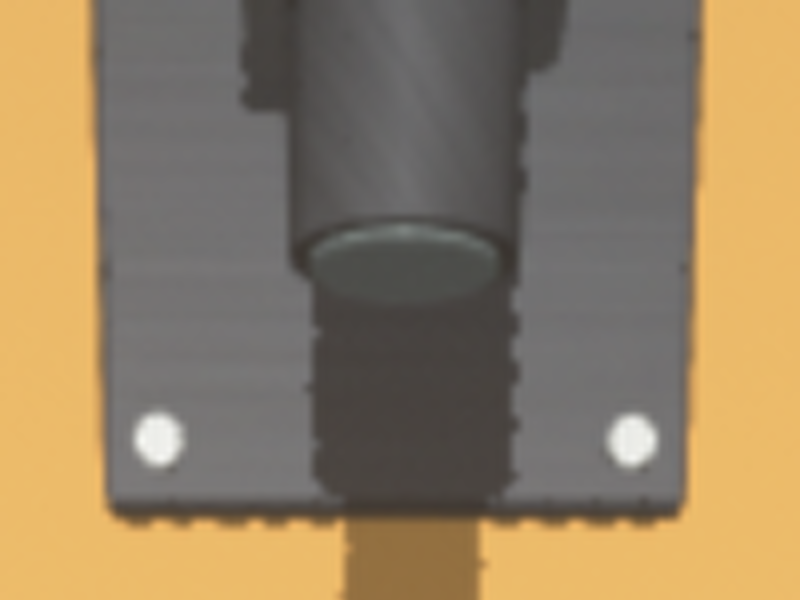

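```bash
python3 - <<'E'
import cv2
f=cv2.imread('pics/wrist7.png')
cv2.imwrite('pics/wrist7d.png',cv2.resize(f[75:150,270:370],(800,600),interpolation=cv2.INTER_CUBIC))
E
```

```text
(no output)
```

View pics/wrist7d.png

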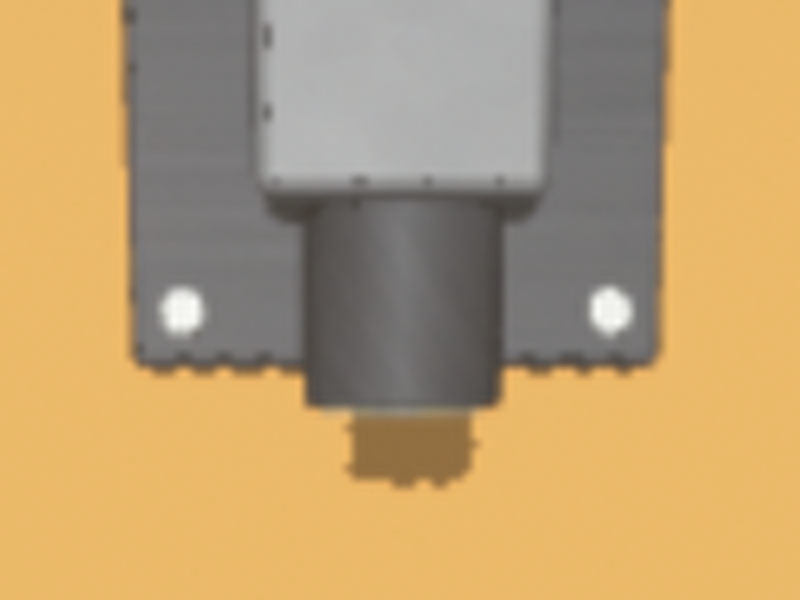

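```bash
python3 - <<'E'
from h import *
import json
s6=json.load(open('s6.json'));s7=json.load(open('s7.json'))
w6=cam('wrist',s6);w7=cam('wrist',s7);t=cam('top');sc=cam('scene')
P=[onz(w7,p,.012) for p in [(286.9,120),(352.5,120),(354,48.6),(285,48.6)]]
for p in P: print(p.round(4))
print('sizes',np.linalg.norm(P[0]-P[1]),np.linalg.norm(P[1]-P[2]))
print('w6 front',[onz(w6,p,.012).round(4) for p in [(283.4,62.2),(355.75,62.2)]])
c=np.mean(P,0); x=(P[3]+P[2]-P[0]-P[1])[:2]; y=(P[1]-P[0])[:2]  
print('centre',c,'xdir',np.degrees(np.arctan2(x[1],x[0])),'ydir',np.degrees(np.arctan2(y[1],y[0]))+90)
L,e=tri([(w6,(320.4,32.75)),(w7,(320.25,126))]); print('lens tri',L,e)
o,d=ray(w6,(320.4,32.75))
for z in [.19,.2,.21,.22,.23]: print(z,(o+d*(z-o[2])/d[2]).round(4))
o,d=ray(w7,(320.25,126)); print('w7 at z .21',(o+d*(.21-o[2])/d[2]).round(4))
xh=np.array([np.cos(np.radians(100.5)),np.sin(np.radians(100.5))]); print('pred lens xy',c[:2]-.08*xh)
print(proj(t,L),proj(sc,L))
# carton in hand: visible top-face front edge in wrist6
E
```

```text
[0.4709 0.3867 0.012 ]
[0.5978 0.4103 0.012 ]
[0.5734 0.5347 0.012 ]
[0.4478 0.5113 0.012 ]
sizes 0.12904961734796963 0.12676107625833685
w6 front [array([0.4709, 0.3873, 0.012 ]), array([0.5972, 0.4113, 0.012 ])]
centre [0.52248666 0.4607547  0.012     ] xdir 100.81367889482338 ydir 100.53210268802428
lens tri [0.53624114 0.38309552 0.21522643] [np.float64(0.039071300709904326), np.float64(0.03325004354511211)]
0.19 [0.535  0.3908 0.19  ]
0.2 [0.5355 0.3878 0.2   ]
0.21 [0.536  0.3847 0.21  ]
0.22 [0.5364 0.3816 0.22  ]
0.23 [0.5369 0.3786 0.23  ]
w7 at z .21 [0.5363 0.3832 0.21  ]
pred lens xy [0.53706551 0.38209431]
[[168.87297349 164.35076775]] [[424.72059287 212.85991015]]
```

```bash
python3 - <<'E'
import cv2
f=cv2.imread('pics/wrist7.png')
cv2.imwrite('pics/wrist7e.png',cv2.resize(f[160:235,240:400],(800,375),interpolation=cv2.INTER_CUBIC))
E
```

```text
(no output)
```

View pics/wrist7e.png

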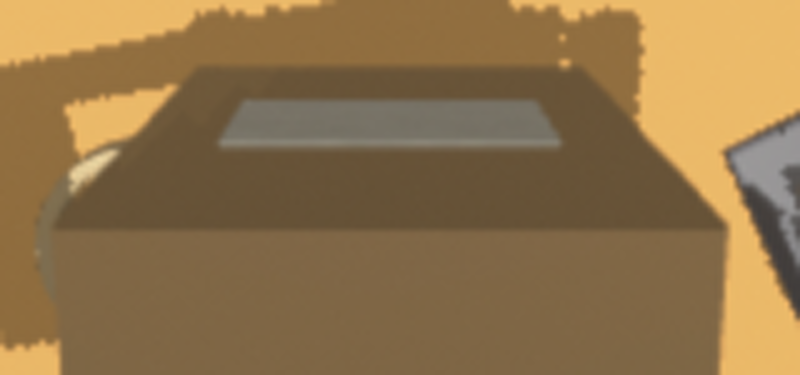

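```bash
python3 - <<'E'
from h import *
from scipy.optimize import least_squares
m=r.camera_model('wrist'); K,_,_=(np.array([[m['fx'],0,m['cx']],[0,m['fy'],m['cy']],[0,0,1]]),0,0)
# carton y=+ => tool y + (tool yaw=carton+pi: tool y = carton y); image right = tool y
obj=np.array([[-38,-27.5,92],[-38,27.5,92],[-38,-28,0],[-38,28,0],[-38,-18,58],[-38,18,58],[-38,-18,32],[-38,18,32]])/1e3
px=np.array([[53,230],[727,230],[197,66],[584,66],[219,147],[561,147],[242,100],[540,100]])/5.+[240,160]-.4
R0=np.diag([-1,1,-1.])
Mi=np.linalg.inv(m['mount'])
def f(p,full=True):
    Rt=Ro.from_rotvec(p[3:]).as_matrix()@R0; X=obj@Rt.T+p[:3]; Xc=X@Mi[:3,:3].T+Mi[:3,3]; q=Xc@K.T; return ((q[:,:2]/q[:,2:])-px).ravel()
s=least_squares(f,[0,0,.22,0,0,0]); print('free',s.x.round(4),np.abs(s.fun).max())
s=least_squares(lambda p:np.r_[f(p),p[3:]*100],[0,0,.22,0,0,0]); print('prior',s.x.round(4),np.abs(s.fun[:16]).max())
E
```

```text
free [ 0.0016 -0.001   0.2208 -0.0024  0.0052  0.0003] 0.6830487612010643
prior [ 0.0016 -0.001   0.2207 -0.0018  0.0038  0.0003] 0.702089522081053
```

>>> step_arm:
  series:
    - [[-0.03,0.002,0],[0,0,0]]
    - [[-0.03,0.0015,0],[0,0,0]]
    - [[-0.024,0,0.02],[0,0,0]]
    - [[0,0,0.04],[0,0,0]]
    - [[0,0,0.04],[0,0,0]]
    - [[0,0,0.04],[0,0,0]]
    - [[0,0,0.03],[0,0,0]]
    - [[0,0,0.02],[0,0,0]]

```text
time: 15.85
eef_pos: [0.5657, 0.2269, 0.4074]
eef_rot: [-3.138, 0.0, 1.756]
contact_force: [0.2, 0.5, -2.5]
grip_width: 0.641
```

>>> step_arm:
  series:
    - [[0,0,0.013],[0,0,0]]
    - [[0,0,0.007],[0,0,0]]
    - [[0,0,0],[0,0,0]]
    - [[0,0,0],[0,0,0]]
    - [[0,0,0],[0,0,0]]
    - [[0,0,0],[0,0,0]]
    - [[0,0,0],[0,0,0]]
    - [[0,0,0],[0,0,0]]

```text
time: 16.65
eef_pos: [0.5664, 0.2276, 0.3911]
eef_rot: [3.141, -0.0, 1.757]
contact_force: [0.3, -0.3, -2.2]
grip_width: 0.64
```

```bash
python3 - <<'E'
from h import *
for i in range(3):
    s=r.get_state(); print(s['time'],s['eef_pos'].round(4),s['eef_rot'].round(4),s['contact_force'].round(1),s['grip_width'])
    c=['wrist','scene','top'][i]; f=r.grab_frame(c)[:,:,::-1]; cv2.imwrite(f'pics/{c}8.png',f)
a=cv2.resize(cv2.imread('pics/scene8.png')[130:290,340:500],(600,600),interpolation=cv2.INTER_CUBIC);cv2.imwrite('pics/scene8c.png',a)
a=cv2.resize(cv2.imread('pics/top8.png')[120:270,70:290],(792,540),interpolation=cv2.INTER_CUBIC);cv2.imwrite('pics/top8c.png',a)
E
```

```text
16.65 [0.5664 0.2276 0.3911] [ 3.1411e+00 -1.0000e-04  1.7569e+00] [ 0.3 -0.3 -2.2] 0.6402227010116587
16.7 [0.5664 0.2276 0.391 ] [ 3.1412 -0.      1.7568] [ 0.2  0.5 -2.3] 0.6454271448982442
16.75 [0.5664 0.2276 0.3909] [ 3.1414 -0.      1.7568] [ 0.9  0.5 -1.6] 0.6393323594123095
```

View pics/scene8c.png

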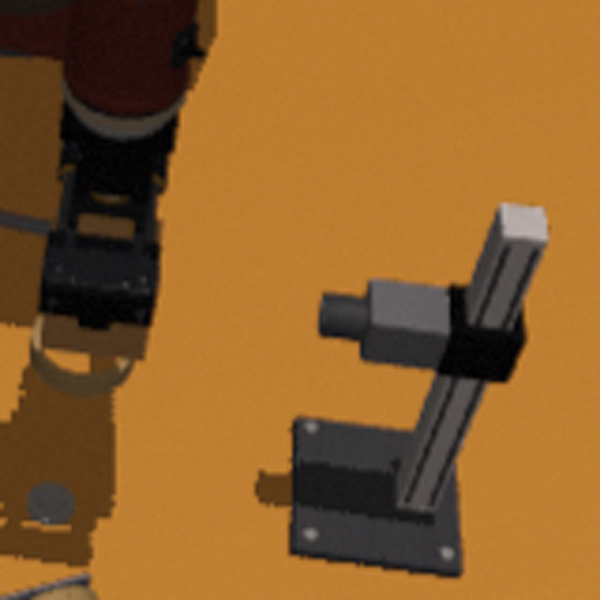

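View pics/top8c.png

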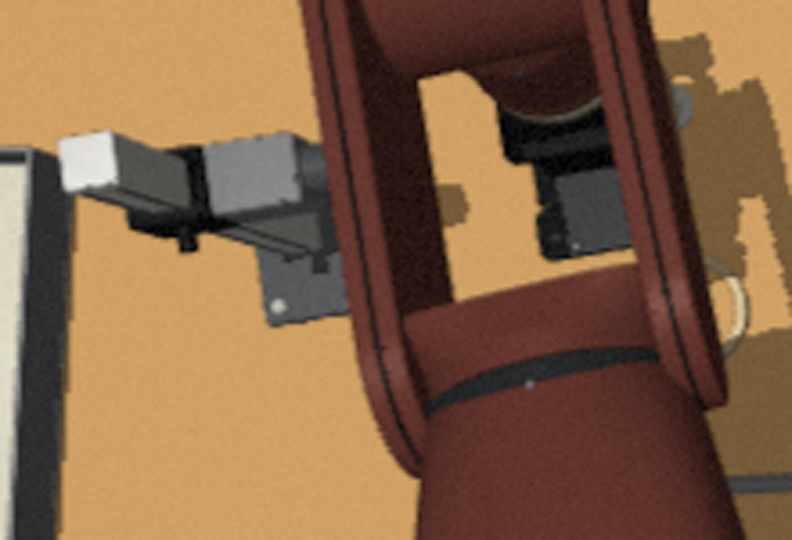

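View pics/wrist8.png

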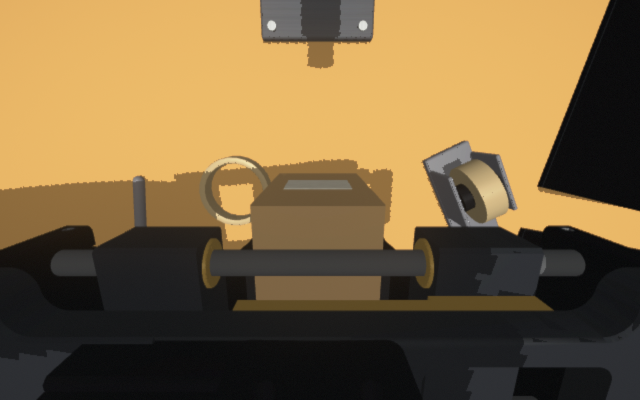

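```bash
python3 - <<'E'
from h import *
sc=cam('scene'); t=cam('top')
print(proj(sc,[[.4709,.387,.012],[.5975,.4107,.012],[.5734,.5347,.012]]), proj(sc,[[.5364,.3828,z] for z in (.205,.215,.225)]))
f=lambda x,y:(340+x*160/600,130+y*160/600)
for p in [(296,418),(291,553),(461,575),(326,314)]: print(f(*p))
a=lambda x,y:(70+x/5.6,140+y/5.6)
print('top',proj(t,[[.5975,.4107,.012],[.4709,.387,.012],[.4478,.5113,.012]]),[a(*p) for p in [(650,92),(686,350),(420,394)]], proj(t,[[.5364,.3828,z] for z in (.205,.215,.225)]),a(565,142))
E
```

```text
[[417.95325424 240.31114924]
 [417.48036158 275.78418809]
 [461.97446054 281.76982075]] [[423.90388329 215.33510827]
 [424.58342641 212.92842711]
 [425.27160738 210.49115402]]
(418.93333333333334, 241.46666666666667)
(417.6, 277.4666666666667)
(462.93333333333334, 283.33333333333337)
(426.93333333333334, 213.73333333333335)
top [[183.9480912  154.31247971]
 [191.16685666 201.28193214]
 [144.0116935  209.20493367]] [(186.07142857142858, 156.42857142857144), (192.5, 202.5), (145.0, 210.35714285714286)] [[170.49104428 165.04847148]
 [169.04286425 164.29918551]
 [167.5643325  163.53419561]] (170.89285714285717, 165.35714285714286)
```

```bash
python3 -c "
from station import r
print(r.close_job())"
```

```text
the job is handed in; nothing more can be done
None
```

I closed the lid of the open carton while it stood in the jig. I then lifted it out and am holding it in front of the inspection camera. The job is handed in at about 16.8 s of the 51 s allowed.

**Lid:** I pressed it to its stop with about 9 N. The fingertip stopped about 100 mm above the table, which is the height of a shut lid, so the tab is inside the front wall. The wrist pictures after the lift and at the final pose still show it shut.

**Hold pose:** My measurements put the label about 119 mm from the lens, within 1–2 mm of it sideways and in height, and less than half a degree off square. The grip opening is steady at about 56 mm, and the force reading of about 2 N is just the carton's weight.

**Lens position:** I measured it at (0.536, 0.383, 0.215) m from two wrist views. The scene and top cameras gave lens heights of about 217 and 212 mm. I corrected both for 1–2 pixel offsets that fit the stated calibration error, so the lens height is uncertain by about 2–3 mm.

**Everything else:** The two finished cartons were still standing in the jig in the last picture I checked for them, after the lift. There was no unexpected contact. The final top and scene pictures partly hide the carton, so the pose figures come from the wrist camera and the arm's own readings. I did not see the label from the lens side.

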